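Find the stamped parts crate and push it to the dispatch line

ROBOT

A 6-joint arm with a two-finger parallel gripper is mounted at the origin on the work surface. World frame = base frame: x ahead of the robot, y to its left, z up, the work surface at z = 0. Lengths are in mm, angles in rad, forces in N, time in s.
With the tool pointing down it reaches from about 425 to 950 mm from the base axis. Payload 3.5 kg.
Tool frame: the origin (TCP) lies at the very end of the fingers, on their centre line; the grasp point (between the pads) lies 19 mm behind it; x points along the fingers, y is the direction in which the jaws open and shut, and the axes are right-handed (so a half turn about x gives the same grasp; the last joint's range is limited). The gripper opens to 85 mm and grips with 20 to 120 N. Pads are 22 mm wide; open, the fingers measure 114 mm over their backs; the gripper's body (76 mm by 85 mm) begins 54 mm behind the grasp point. The pads swing forward as they close: fully open they stand 13 mm farther back than shut.
Start: joints at [-1.332, 0.286, 1.577, -0, 1.279, -0.15], TCP at [255.9, -624.597, 231.325] pointing down, gripper open.
Joint ranges: [-2.77, 2.77], [-0.9, 2.22], [0.21, 2.48], [-1.53, 4.67], [0.24, 2.81], [-2.84, 2.84]. Speed limits (rad/s): [2.79, 2.79, 3.14, 3.14, 3.14, 3.14].

INTERFACE

Orientations are given as a unit quaternion [x, y, z, w].
In Python, from rig import robot, viewer gives the robot as it stands.
- The arm moves only by the tool arm_command, never from a script. Its argument "targets" is a list that holds one entry, the list of rows, each a list of 6 numbers: the shift along the tool's x, y, z as a fraction of full scale, then the turn, a rotation vector about the tool's x, y, z as a fraction of full scale. A call has 1 to 8 rows; each row is the pose to reach, as a shift and turn from the pose commanded when the call began, along the tool's axes at that moment, turning the shorter way round; what a row does not reach only later rows make up. Full scale, the value 1, is 0.2 m for a shift and 360 degrees for a turn. A row lasts 1/8 s, in which the tool goes at most 62.5 mm and 10.7 degrees, less where a joint would pass 70% of its speed; a pose out of reach is approached as far as the arm can. A call with a number of a shift or a turn outside -1 to 1 is refused whole. A call with a gripper value outside its range is refused whole. "gripper" is the opening, from -1 (shut) to 1 (fully open), set as the call begins (left out, the last holds). The fingers move at their own pace and stop on an object; "grip_force" is the grip in N (left out, the last holds). Time passes only in rows, so rows that repeat a pose let the fingers close. It gives the time, the measured TCP pose, the force and the opening at its end, in the units of the state.
- robot.get_state(): the state, without advancing time (a new reading comes with each control period).
- viewer.read_camera(name): name is "scene" or "top" or "wrist"; returns a dict with "pixels" (400x640x3 uint8, red, green, blue), "z_map" (400x640 float32, mm along the optical axis (not along the pixel's ray), 0 where there is no reading), "mtx" (3x3 intrinsics, pixels), "rvec" (rotation vector, rad) and "tvec" (3), from world to camera coordinates, as OpenCV has them. Camera axes: x right, y down, z forward; pixel columns grow to the right and rows downward; lengths in mm; the calibration is good to about 2 mm. A picture is of the moment at which its call begins.
- robot.finish_job(): hands the job in, once; it reports no verdict.
The state is a dict: "time_s": time; "q": joint angles; "qd": joint speeds; "effort": joint torques, N m; "ee_pos": TCP position; "ee_rot": TCP orientation; "wrist_force": force on the tool from outside, world axes, zero at the start; "wrist_torque": the same for the moment, N m; "width": opening from 0.0 (shut) to 1.0 (fully open).
Only numpy, scipy, OpenCV 4.12 (cv2) and the standard library are available. Lean on these libraries where they do the work, as an engineer would, in place of code of your own. Each camera call takes 0.05 s, during which the arm holds its last target. There are 200 camera calls.

TASK

One of the two blue parts crates on the body-shop bench is stamped underneath. With the fingertips, tip the crate on the robot's left up onto one bottom edge by about 65 degrees, hold it there a moment so that its underside can be seen, and let it back down onto its base, then do the same with the right-hand one; never lift, carry or overturn a crate. Then push the stamped crate, upright on the bench, until its middle stands over the yellow dispatch line, and leave the other crate standing about where it was and the can, tape roll and sanding block where they are.

Things in the scene. Friction and masses are not known exactly. Their poses are not given: they have to be found in the camera images.
- crate_a: one of two alike open-topped blue plastic crates, 140 mm (x) by 170 mm (y) by 100 mm high, walls 5 mm, steel floor plate, about 0.6 kg, empty, loose, standing side by side left (y > 0) and right (y < 0) of the robot's x axis; which is which varies. Origin: centre of the underside, z up out of the mouth, x away from the robot (within 0.2 rad). Tipped towards the robot, its underside faces the front camera
- crate_b: the other blue crate, the same size and frame. Either crate: centre of mass about 14 mm above the underside, so it overbalances only past about 78 degrees; a push on a wall just below the rim, carried in an arc about the opposite bottom edge, tips it and it falls back when released; a push at half height or lower slides it upright. Friction coefficient on the bench about 0.5 to 0.7
- stamp (a point): centre of the stamp, a white square of 120 mm with a red disc 70 mm across in it, on the underside of one of the two crates, at the centre of that underside (so it coincides with that crate's origin); hidden until the crate is tipped; the front camera, looking down at about 50 degrees, sees it once the crate is tipped towards the robot by 60 degrees or more
- dispatch_line: the dispatch line: a flat yellow stripe painted on the bench beyond the crates, 30 mm wide (x) and 600 mm long (y); origin at its centre, at bench height; it runs along its own y axis, and its x axis points away from the robot, within 0.12 rad
- spray_can_mid (a point): bystander: an upright aluminium spray can, 64 mm across and 170 mm high, with a black cap; point half-way up its axis
- tape_roll_mid (a point): bystander: a roll of tan masking tape lying flat, 100 mm across and 25 mm high; point at its centre
- sanding_block_mid (a point): bystander: a yellow and black hand sanding block, 120 by 60 by 42 mm high, long side along its x; point at its centre

How it is judged (in metres and radians):
On the way, in this order (a step that is already met when the one before it is completed fails the run):
1. the left crate is tipped up more than 56 degrees while the right one stands (((y of crate_a in the frame of dispatch_line above 0 m and angle between crate_a's own z axis and vertical above 0.98 rad and angle between crate_b's own z axis and vertical below 0.1 rad) or (y of crate_b in the frame of dispatch_line above 0 m and angle between crate_b's own z axis and vertical above 0.98 rad and angle between crate_a's own z axis and vertical below 0.1 rad))), for 0.3 s.
2. the left crate stands on its base again and the right crate is tipped up more than 56 degrees (((y of crate_a in the frame of dispatch_line above 0 m and angle between crate_b's own z axis and vertical above 0.98 rad and angle between crate_a's own z axis and vertical below 0.1 rad) or (y of crate_b in the frame of dispatch_line above 0 m and angle between crate_a's own z axis and vertical above 0.98 rad and angle between crate_b's own z axis and vertical below 0.1 rad))), for 0.3 s.
3. both crates stand on their bases, the stamped one not yet at the line (angle between each of crate_a, crate_b's own z axis and vertical below 0.1 rad and x of crate_a in the frame of dispatch_line below -0.04 m), for 0.2 s.
At the end, for the whole second after the job is handed in: The stamped crate stands upright and at rest on the bench with the centre of its base within 35 mm of the line's centreline (and within the stripe's length); the other crate stands upright and at rest within 70 mm of where it started (x of crate_a in the frame of dispatch_line between -0.035 and 0.035 m and y of crate_a in the frame of dispatch_line between -0.27 and 0.27 m and angle between each of crate_a, crate_b's own z axis and vertical below 0.06 rad and height (world z) of each of crate_a, crate_b below 0.006 m and distance of crate_b from where it was at the start of the episode below 0.07 m and linear speed of each of crate_a, crate_b below 0.01 m/s); the robot touches nothing.
It fails at once if a crate is lifted off the bench (((angle between crate_a's own z axis and vertical below 0.25 rad and height (world z) of crate_a above 0.04 m) or (angle between crate_a's own z axis and vertical below 0.6 rad and height (world z) of crate_a above 0.075 m) or height (world z) of crate_a above 0.12 m) or ((angle between crate_b's own z axis and vertical below 0.25 rad and height (world z) of crate_b above 0.04 m) or (angle between crate_b's own z axis and vertical below 0.6 rad and height (world z) of crate_b above 0.075 m) or height (world z) of crate_b above 0.12 m)).
It fails at once if a crate is overturned (tilted more than 83 degrees) (angle between any of crate_a, crate_b's own z axis and vertical above 1.45 rad).
It fails at once if the unstamped crate is pushed to the dispatch line (angle between crate_b's own z axis and vertical below 0.1 rad and x of crate_b in the frame of dispatch_line above -0.04 m).
It fails at once if a bystander is moved more than 20 mm (distance of any of spray_can_mid, tape_roll_mid, sanding_block_mid from where it was at the start of the episode above 0.02 m).
It also fails if it takes over 72 s, if anything falls off the work surface, if the arm or the gripper's body presses on something with over 40 N, if the wrist force passes 120 N, or if a joint passes its speed limit or range.

## Working session

There is one attempt and no reset: what is moved stays moved. The work goes in short steps, Python scripts to look and compute and a tool call to move; the robot and the scene stay as the last step left them, time stands still between calls to the robot, and variables do not carry over. Pictures are saved under pics/ and viewed, about 8 in all and at most 12, crops included, and the job is handed in when it is done.

Besides the shell and the picture viewer there is one more tool, called after "Request:" as name(argument=value, ...) on one line, values as JSON. arm_command: Moves the arm, as the interface text tells. Its arguments: {"type":"object","properties":{"targets":{"type":"array"},"gripper":{"type":"number"},"grip_force":{"type":"number"}},"required":["targets"]}

```bash
ls; mkdir -p pics
python3 - <<'E'
from rig import robot, viewer
import cv2,numpy as np
s=robot.get_state();print(s)
for n in("scene","top"):
    c=viewer.read_camera(n);cv2.imwrite(f"pics/{n}0.png",c["pixels"][:,:,::-1]);np.savez(f"{n}0.npz",**c)
    R=cv2.Rodrigues(np.array(c["rvec"],float))[0];print(n,(-R.T@np.array(c["tvec"]).ravel()).round(),R[2].round(2))
E
```

```text
pics
{'time_s': 0.0, 'q': array([-1.33201478e+00,  2.87192732e-01,  1.57818142e+00, -2.19321412e-05,
        1.27857916e+00, -1.49971624e-01]), 'qd': array([ 0.00075222, -0.00107558, -0.00022239, -0.00052024,  0.00139534,
       -0.00193447]), 'effort': array([ 7.83209234e-04, -4.05972326e+01, -2.92629361e+01, -6.27047666e-05,
        5.78678344e-03, -8.12426691e-06]), 'ee_pos': array([ 255.73215632, -623.9732341 ,  229.92672557]), 'ee_rot': array([-0.69374536, -0.13741671,  0.69383429, -0.13574977]), 'wrist_force': array([ 0.49119899, -0.45021647,  0.43385648]), 'wrist_torque': array([-0.01521994, -0.01377861, -0.05393636]), 'width': 0.9996921983756418}
scene [1428.  461.  697.] [-0.76 -0.39 -0.53]
top [ 463.   20. 1271.] [ 0.06 -0.01 -1.  ]
```

View pics/top0.png

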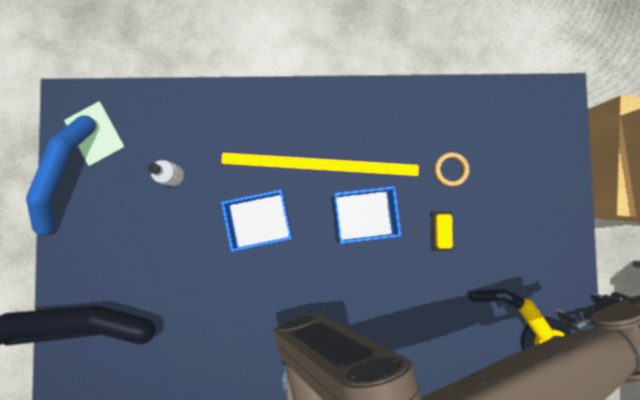

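View pics/scene0.png

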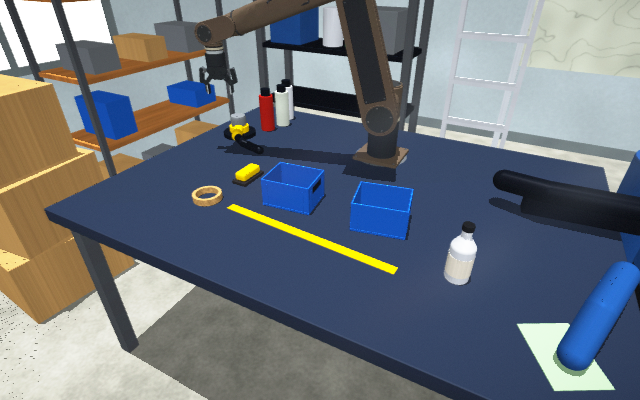

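```bash
cat > h.py <<'E'
import cv2,numpy as np
from rig import robot,viewer
def cloud(c):
    K=np.array(c["mtx"]);R=cv2.Rodrigues(np.array(c["rvec"],float))[0];t=np.array(c["tvec"],float).ravel()
    v,u=np.mgrid[:400,:640];z=c["z_map"]
    p=np.stack([(u-K[0,2])/K[0,0]*z,(v-K[1,2])/K[1,1]*z,z],-1)
    return (p-t)@R
def crates(c):
    P=cloud(c);px=c["pixels"].astype(int)
    m=(px[...,2]>px[...,0]+60)&(c["z_map"]>0)&(P[...,0]>350)&(P[...,0]<1000)&(abs(P[...,1])<320)&(P[...,2]>85)&(P[...,2]<112)
    out=[]
    for s in(1,-1):
        q=P[m&(P[...,1]*s>0)]
        if len(q)<20: out.append(None);continue
        r=cv2.minAreaRect(q[:,:2].astype(np.float32));out.append((r,cv2.boxPoints(r).round(),q[:,2].mean()))
    return out
E
python3 - <<'E'
from h import *
c=np.load("top0.npz");P=cloud(c);px=c["pixels"].astype(int)
for r in crates(c): print(r)
m=(px[...,0]>180)&(px[...,1]>150)&(px[...,2]<90)&(P[...,0]>500)&(abs(P[...,2])<15)
n,l,st,_=cv2.connectedComponentsWithStats(m.astype(np.uint8))
for i in range(1,n):
    if st[i,4]>100:
        q=P[l==i];print(st[i],q.mean(0),cv2.minAreaRect(q[:,:2].astype(np.float32)))
for u,v in((166,173),(160,168),(452,154),(452,184),(443,215),(443,231),(443,248),(257,220),(366,214)): print(u,v,P[v,u].round())
print(np.median(P[290:300,500:560,2]))
E
```

```text
(((477.54913330078125, 170.69830322265625), (139.91139221191406, 171.83216857910156), 10.972990036010742), array([[393., 242.],
       [425.,  73.],
       [563., 100.],
       [530., 268.]], dtype=float32), np.float64(98.26517258951266))
(((489.52960205078125, -141.36746215820312), (141.085693359375, 171.61289978027344), 5.755630016326904), array([[ 411.,  -63.],
       [ 428., -234.],
       [ 568., -220.],
       [ 551.,  -49.]], dtype=float32), np.float64(98.08463654997102))
[ 222  153  197   23 2212] [647.43058794 -13.35310742   0.69174352] ((647.7940673828125, -13.772064208984375), (603.7998046875, 36.2547607421875), 85.66107940673828)
166 173 [610. 415. 122.]
160 168 [619. 418. 161.]
452 154 [ 668. -411.   27.]
452 184 [ 577. -407.   29.]
443 215 [ 485. -374.   37.]
443 231 [ 438. -372.   39.]
443 248 [ 386. -378.   16.]
257 220 [478. 179.  11.]
366 214 [ 492. -150.   10.]
1.6123474942945555
```

```bash
cat >> h.py <<'E'
from scipy.spatial.transform import Rotation as Ro, Slerp
import json,os
def ori(psi,a,flip=1):  # tool axes: x leans a inward from down, y = flip*(horizontal across u)
    u=np.array([np.cos(psi),np.sin(psi),0]);x=-np.sin(a)*u-np.cos(a)*np.array([0,0,1]);y=flip*np.array([-u[1],u[0],0])
    return Ro.from_matrix(np.stack([x,y,np.cross(x,y)],1))
def cmd():
    if os.path.exists("cmd.json"):
        d=json.load(open("cmd.json"));return np.array(d[0]),Ro.from_quat(d[1])
    return np.array([255.9,-624.6,231.3]),Ro.from_quat(robot.get_state()["ee_rot"])
def plan(wps):  # rows from the commanded pose; wps: [(pos,Ro)]; stores the pose of the last row as commanded
    p0,R0=cmd();calls=[]
    for k in range(0,len(wps),8):
        rows=[]
        for p,R in wps[k:k+8]:
            r=np.r_[R0.inv().apply(np.array(p)-p0)/200,(R0.inv()*R).as_rotvec()/(2*np.pi)].round(3);rows.append((r+0.).tolist())
        p0,R0=p0+R0.apply(np.array(r[:3])*200),R0*Ro.from_rotvec(r[3:]*2*np.pi);calls.append(rows)
    json.dump([p0.tolist(),R0.as_quat().tolist()],open("cmd.json","w"))
    for c in calls: print(json.dumps(c))
def line(wp,n,start=None):
    p0,R0=start or cmd();S=Slerp([0,1],Ro.concatenate([R0,wp[1]]))
    return [(p0+(np.array(wp[0])-p0)*t,S(t)) for t in np.arange(1,n+1)/n]
def frame(c,psi,s,z,w=0): # point s along u from c
    return np.array([c[0]+s*np.cos(psi)-w*np.sin(psi),c[1]+s*np.sin(psi)+w*np.cos(psi),z])
def st():
    s=robot.get_state();print(round(s["time_s"],2),s["ee_pos"].round(1),"f",s["wrist_force"].round(1),"q",s["q"].round(2));return s
E
python3 - <<'E'
from h import *
p,R=cmd();print(R.as_matrix().round(2))
psi=np.radians(11)
for f in(1,-1):print((R.inv()*ori(psi,np.radians(20),f)).magnitude())
f=min((1,-1),key=lambda f:(R.inv()*ori(psi,np.radians(20),f)).magnitude());print(f)
c=(477.5,170.7)
plan(line((frame(c,psi,70+60,220),ori(psi,np.radians(20),f)),20))
E
```

```text
[[-0.    0.38 -0.93]
 [ 0.   -0.93 -0.38]
 [-1.   -0.   -0.  ]]
2.9473613047641063
0.4003630919910704
-1
[[0.003, -0.157, -0.159, 0.002, -0.003, 0.0], [0.006, -0.313, -0.317, 0.003, -0.006, -0.001], [0.01, -0.47, -0.476, 0.005, -0.008, -0.001], [0.013, -0.626, -0.634, 0.006, -0.011, -0.001], [0.016, -0.783, -0.793, 0.008, -0.014, -0.001], [0.019, -0.94, -0.951, 0.009, -0.017, -0.002], [0.023, -1.096, -1.11, 0.011, -0.019, -0.002], [0.026, -1.253, -1.268, 0.012, -0.022, -0.002]]
[[-0.016, -0.168, -0.145, 0.002, -0.003, 0.0], [-0.032, -0.336, -0.291, 0.004, -0.006, -0.001], [-0.047, -0.504, -0.436, 0.005, -0.008, -0.001], [-0.063, -0.673, -0.582, 0.007, -0.011, -0.001], [-0.079, -0.841, -0.727, 0.008, -0.014, -0.001], [-0.095, -1.009, -0.872, 0.01, -0.017, -0.002], [-0.111, -1.177, -1.018, 0.011, -0.02, -0.002], [-0.126, -1.345, -1.163, 0.013, -0.022, -0.002]]
[[-0.033, -0.18, -0.128, 0.001, -0.003, 0.0], [-0.065, -0.36, -0.256, 0.003, -0.006, -0.001], [-0.098, -0.539, -0.383, 0.005, -0.009, -0.001], [-0.13, -0.719, -0.511, 0.006, -0.011, -0.001]]
```

```bash
rm cmd.json; sed -i 's/def plan(wps):/def plan(wps,n=8):/; s/range(0,len(wps),8)/range(0,len(wps),n)/; s/wps\[k:k+8\]/wps[k:k+n]/' h.py
python3 - <<'E'
from h import *
psi=np.radians(11);c=(477.5,170.7)
plan(line((frame(c,psi,70+60,220),ori(psi,np.radians(20),-1)),16),4)
print(cmd())
E
```

```text
[[0.004, -0.196, -0.198, 0.002, -0.003, 0.0], [0.008, -0.392, -0.396, 0.004, -0.007, -0.001], [0.012, -0.587, -0.594, 0.006, -0.01, -0.001], [0.016, -0.783, -0.793, 0.008, -0.014, -0.001]]
[[-0.011, -0.206, -0.187, 0.002, -0.003, -0.001], [-0.023, -0.411, -0.375, 0.004, -0.007, -0.001], [-0.035, -0.617, -0.563, 0.006, -0.01, -0.001], [-0.047, -0.822, -0.75, 0.008, -0.014, -0.002]]
[[-0.025, -0.215, -0.176, 0.001, -0.003, 0.0], [-0.05, -0.43, -0.351, 0.003, -0.007, 0.0], [-0.075, -0.645, -0.527, 0.005, -0.01, 0.0], [-0.1, -0.86, -0.702, 0.007, -0.014, -0.001]]
[[-0.038, -0.222, -0.164, 0.002, -0.003, 0.0], [-0.077, -0.445, -0.327, 0.004, -0.006, 0.0], [-0.115, -0.667, -0.49, 0.006, -0.01, -0.001], [-0.154, -0.89, -0.653, 0.008, -0.013, -0.001]]
(array([605.11692018, 195.56719883, 220.00428227]), Rotation.from_matrix(array([[-3.33375474e-01,  1.91593118e-01, -9.23121265e-01],
                            [-6.55207239e-02, -9.81474332e-01, -1.80042137e-01],
                            [-9.40514661e-01,  4.61940601e-04,  3.39752791e-01]])))
```

Request:
arm_command(targets=[[[0.004, -0.196, -0.198, 0.002, -0.003, 0.0], [0.008, -0.392, -0.396, 0.004, -0.007, -0.001], [0.012, -0.587, -0.594, 0.006, -0.01, -0.001], [0.016, -0.783, -0.793, 0.008, -0.014, -0.001]]], gripper=1)

```text
time_s: 0.6
ee_pos: [343.5, -417.7, 227.6]
ee_rot: [-0.665, -0.115, 0.728, -0.122]
wrist_force: [-0.1, 0.5, 0.3]
width: 0.999
```

Request:
arm_command(targets=[[[-0.011, -0.206, -0.187, 0.002, -0.003, -0.001], [-0.023, -0.411, -0.375, 0.004, -0.007, -0.001], [-0.035, -0.617, -0.563, 0.006, -0.01, -0.001], [-0.047, -0.822, -0.75, 0.008, -0.014, -0.002]]])

```text
time_s: 1.1
ee_pos: [430.6, -212.6, 224.7]
ee_rot: [-0.635, -0.095, 0.76, -0.106]
wrist_force: [0.5, -0.3, -0.9]
width: 1.002
```

Request:
arm_command(targets=[[[-0.025, -0.215, -0.176, 0.001, -0.003, 0.0], [-0.05, -0.43, -0.351, 0.003, -0.007, 0.0], [-0.075, -0.645, -0.527, 0.005, -0.01, 0.0], [-0.1, -0.86, -0.702, 0.007, -0.014, -0.001]]])

```text
time_s: 1.6
ee_pos: [517.9, -7.6, 221.4]
ee_rot: [-0.602, -0.076, 0.789, -0.094]
wrist_force: [0.3, 0.6, 0.0]
width: 1.003
```

Request:
arm_command(targets=[[[-0.038, -0.222, -0.164, 0.002, -0.003, 0.0], [-0.077, -0.445, -0.327, 0.004, -0.006, 0.0], [-0.115, -0.667, -0.49, 0.006, -0.01, -0.001], [-0.154, -0.89, -0.653, 0.008, -0.013, -0.001]]])

```text
time_s: 2.1
ee_pos: [605.5, 197.2, 217.7]
ee_rot: [-0.571, -0.054, 0.815, -0.08]
wrist_force: [0.1, -0.4, 0.2]
width: 1.001
```

```bash
cat >> h.py <<'E'
A=np.radians(20)
def arc(c,psi,th0,th1,n,h=90,push=2):  # tip contact point carried about the near bottom edge
    w=[]
    for th in np.radians(np.linspace(th0,th1,n+1)[1:]):
        s,z=140*np.cos(th)-h*np.sin(th),140*np.sin(th)+h*np.cos(th)
        s,z=s-push*np.cos(th),z-push*np.sin(th)
        w.append((frame(c,psi,s-70+5.9,z-16+2),ori(psi,A,-1)))
    return w
E
python3 - <<'E'
from h import *
psi=np.radians(11);c=(477.5,170.7);R=ori(psi,A,-1)
a=line((frame(c,psi,96,76),R),5);b=line((frame(c,psi,73.9,76),R),3,a[-1])
plan(a+b); plan(arc(c,psi,0,20,8)+arc(c,psi,20,44,8)+arc(c,psi,44,65,8))
E
```

```text
[[0.147, 0.0, -0.017, 0.0, 0.0, 0.0], [0.294, 0.0, -0.034, 0.0, 0.0, 0.0], [0.441, 0.0, -0.051, 0.0, 0.0, 0.0], [0.588, 0.0, -0.068, 0.0, 0.0, 0.0], [0.735, 0.0, -0.085, 0.0, 0.0, 0.0], [0.747, 0.0, -0.05, 0.0, 0.0, 0.0], [0.76, 0.0, -0.015, 0.0, 0.0, 0.0], [0.773, 0.0, 0.019, 0.0, 0.0, 0.0]]
[[-0.021, 0.0, 0.029, 0.0, 0.0, 0.0], [-0.041, 0.0, 0.059, 0.0, 0.0, 0.0], [-0.06, 0.0, 0.09, 0.0, 0.0, 0.0], [-0.077, 0.0, 0.122, 0.0, 0.0, 0.0], [-0.092, 0.0, 0.154, 0.0, 0.0, 0.0], [-0.106, 0.0, 0.187, 0.0, 0.0, 0.0], [-0.119, 0.0, 0.221, 0.0, 0.0, 0.0], [-0.13, 0.0, 0.255, 0.0, 0.0, 0.0]]
[[-0.012, 0.0, 0.042, 0.0, 0.0, 0.0], [-0.021, 0.0, 0.084, 0.0, 0.0, 0.0], [-0.029, 0.0, 0.126, 0.0, 0.0, 0.0], [-0.033, 0.0, 0.169, 0.0, 0.0, 0.0], [-0.036, 0.0, 0.212, 0.0, 0.0, 0.0], [-0.036, 0.0, 0.255, 0.0, 0.0, 0.0], [-0.035, 0.0, 0.298, 0.0, 0.0, 0.0], [-0.03, 0.0, 0.341, 0.0, 0.0, 0.0]]
[[0.005, -0.001, 0.038, 0.0, 0.0, 0.0], [0.012, -0.001, 0.075, 0.0, 0.0, 0.0], [0.021, -0.001, 0.111, 0.0, 0.0, 0.0], [0.031, -0.001, 0.148, 0.0, 0.0, 0.0], [0.044, -0.001, 0.183, 0.0, 0.0, 0.0], [0.057, -0.001, 0.219, 0.0, 0.0, 0.0], [0.073, -0.001, 0.253, 0.0, 0.0, 0.0], [0.09, -0.001, 0.287, 0.0, 0.0, 0.0]]
```

Request:
arm_command(targets=[[[0.147, 0.0, -0.017, 0.0, 0.0, 0.0], [0.294, 0.0, -0.034, 0.0, 0.0, 0.0], [0.441, 0.0, -0.051, 0.0, 0.0, 0.0], [0.588, 0.0, -0.068, 0.0, 0.0, 0.0], [0.735, 0.0, -0.085, 0.0, 0.0, 0.0], [0.747, 0.0, -0.05, 0.0, 0.0, 0.0], [0.76, 0.0, -0.015, 0.0, 0.0, 0.0], [0.773, 0.0, 0.019, 0.0, 0.0, 0.0]]])

```text
time_s: 3.1
ee_pos: [550.9, 184.5, 76.0]
ee_rot: [-0.573, -0.054, 0.814, -0.079]
wrist_force: [-0.5, 0.9, 0.5]
width: 0.998
```

Request:
arm_command(targets=[[[-0.021, 0.0, 0.029, 0.0, 0.0, 0.0], [-0.041, 0.0, 0.059, 0.0, 0.0, 0.0], [-0.06, 0.0, 0.09, 0.0, 0.0, 0.0], [-0.077, 0.0, 0.122, 0.0, 0.0, 0.0], [-0.092, 0.0, 0.154, 0.0, 0.0, 0.0], [-0.106, 0.0, 0.187, 0.0, 0.0, 0.0], [-0.119, 0.0, 0.221, 0.0, 0.0, 0.0], [-0.13, 0.0, 0.255, 0.0, 0.0, 0.0]]])

```text
time_s: 4.1
ee_pos: [512.3, 177.1, 117.3]
ee_rot: [-0.573, -0.054, 0.814, -0.079]
wrist_force: [5.3, -0.4, 2.4]
width: 1.001
```

Run:
```python
from h import *
st()
a,b=[viewer.read_camera(n) for n in("scene","top")]
cv2.imwrite("pics/p1.png",np.vstack([a["pixels"][120:320,100:500],b["pixels"][120:320,100:500]])[:,:,::-1])
```

```text
4.1 [512.3 177.1 117.3] f [ 5.3 -0.4  2.4] q [ 0.15  0.31  1.8  -0.02  1.38  1.54]
```

View pics/p1.png

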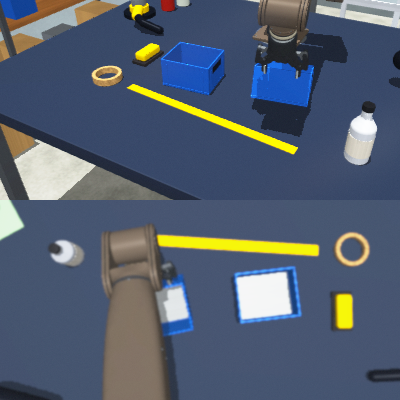

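```bash
cat >> h.py <<'E'
def tilt(y0,y1,x0=330,x1=640):  # planes seen on blue crate surfaces by the front camera
    c=viewer.read_camera("scene");P=cloud(c);px=c["pixels"].astype(int)
    reg=(P[...,0]>x0)&(P[...,0]<x1)&(P[...,1]>y0)&(P[...,1]<y1)&(P[...,2]>4)&(P[...,2]<230)&(c["z_map"]>0)
    m=reg&(px[...,2]>px[...,0]+60)
    dx=np.gradient(P,axis=1);dy=np.gradient(P,axis=0);n=np.cross(dx,dy);n/=np.linalg.norm(n,axis=-1,keepdims=True)+1e-9
    q=P[m];nn=n[m]
    print("blue",len(q),"lo",q.min(0).round(),"hi",q.max(0).round())
    for s in (0,1):  # far wall / underside clusters by elevation
        k=(nn[:,0]<-.1)|(nn[:,0]>.1)
    th=np.degrees(np.arctan2(nn[:,2]*np.sign(nn[:,0]),abs(nn[:,0])));h,e=np.histogram(th,np.arange(-90,91,6));print({int(e[i]+3):int(h[i]) for i in np.argsort(-h)[:6]})
    red=reg&(px[...,0]>px[...,1]+70)&(px[...,0]>px[...,2]+70);wh=reg&(px.min(-1)>140);print("red",red.sum(),"white",wh.sum())
    return c,P
E
python3 - <<'E'
from h import *
tilt(60,280)
E
```

```text
blue 2122 lo [362.  85.  24.] hi [557. 267. 191.]
{-3: 169, 15: 151, 27: 151, 3: 149, 21: 148, 9: 148}
red 0 white 30
```

```bash
python3 - <<'E'
s=open("h.py").read();i=s.index("    dx=np.gradient");j=s.index("    red=reg")
s=s[:i]+'''    q=P[m];print("blue",len(q),"lo",np.percentile(q,1,0).round(),"hi",np.percentile(q,99,0).round())
    g=np.random.default_rng(0)
    for _ in range(3):
        best=None
        for _ in range(300):
            a=q[g.integers(len(q),size=3)];n=np.cross(a[1]-a[0],a[2]-a[0]);l=np.linalg.norm(n)
            if l<500: continue
            inl=abs((q-a[0])@n/l)<4
            if best is None or inl.sum()>best.sum(): best=inl
        r=q[best];n=np.linalg.svd(r-r.mean(0))[2][2];n*=np.sign(n[0]);print("plane",best.sum(),r.mean(0).round(),n.round(3),"elev",np.degrees(np.arcsin(n[2])).round(1),"x",np.percentile(r[:,0],[2,98]).round(),"z",np.percentile(r[:,2],[2,98]).round())
        q=q[~best]
        if len(q)<150: break
'''+s[j:]
open("h.py","w").write(s)
E
python3 - <<'E'
from h import *
tilt(60,280)
E
```

```text
blue 2119 lo [372.  95.  45.] hi [548. 263. 140.]
plane 1726 [521. 183.  92.] [0.933 0.182 0.311] elev 18.1 x [495. 546.] z [ 47. 138.]
plane 182 [385. 155.  81.] [0.898 0.182 0.4  ] elev 23.6 x [364. 400.] z [72. 95.]
plane 69 [527. 180.  91.] [0.932 0.18  0.313] elev 18.3 x [501. 551.] z [ 49. 139.]
red 0 white 27
```

Request:
arm_command(targets=[[[-0.012, 0.0, 0.042, 0.0, 0.0, 0.0], [-0.021, 0.0, 0.084, 0.0, 0.0, 0.0], [-0.029, 0.0, 0.126, 0.0, 0.0, 0.0], [-0.033, 0.0, 0.169, 0.0, 0.0, 0.0], [-0.036, 0.0, 0.212, 0.0, 0.0, 0.0], [-0.036, 0.0, 0.255, 0.0, 0.0, 0.0], [-0.035, 0.0, 0.298, 0.0, 0.0, 0.0], [-0.03, 0.0, 0.341, 0.0, 0.0, 0.0]]])

```text
time_s: 5.3
ee_pos: [451.6, 165.3, 147.0]
ee_rot: [-0.573, -0.054, 0.814, -0.079]
wrist_force: [3.9, 0.8, 9.3]
width: 1.003
```

Run:
```python
from h import *
st();tilt(60,280)
```

```text
5.3 [451.6 165.3 147. ] f [3.9 0.8 9.3] q [ 0.15  0.15  1.93 -0.02  1.41  1.53]
blue 2195 lo [409.  88.  11.] hi [518. 256. 168.]
plane 1699 [477. 174. 130.] [0.734 0.143 0.664] elev 41.6 x [437. 516.] z [ 95. 167.]
plane 355 [460. 171.  50.] [ 0.656  0.129 -0.744] elev -48.1 x [405. 511.] z [ 7. 90.]
red 0 white 6
```

Request:
arm_command(targets=[[[0.005, -0.001, 0.038, 0.0, 0.0, 0.0], [0.012, -0.001, 0.075, 0.0, 0.0, 0.0], [0.021, -0.001, 0.111, 0.0, 0.0, 0.0], [0.031, -0.001, 0.148, 0.0, 0.0, 0.0], [0.044, -0.001, 0.183, 0.0, 0.0, 0.0], [0.057, -0.001, 0.219, 0.0, 0.0, 0.0], [0.073, -0.001, 0.253, 0.0, 0.0, 0.0], [0.09, -0.001, 0.287, 0.0, 0.0, 0.0]]])

```text
time_s: 6.35
ee_pos: [391.5, 153.8, 151.2]
ee_rot: [-0.571, -0.054, 0.815, -0.08]
wrist_force: [-1.8, -0.3, 17.4]
width: 0.999
```

Run:
```python
from h import *
st();c,P=tilt(60,280)
cv2.imwrite("pics/p2.png",cv2.resize(c["pixels"][120:270,250:450],None,fx=3,fy=3)[:,:,::-1])
```

```text
6.35 [391.5 153.8 151.2] f [-1.8 -0.3 17.4] q [ 0.14  0.01  2.07 -0.02  1.41  1.53]
blue 2655 lo [374.  80.   8.] hi [478. 248. 170.]
plane 1375 [428. 165. 147.] [0.442 0.091 0.892] elev 63.2 x [377. 476.] z [125. 169.]
plane 1180 [439. 166.  66.] [ 0.874  0.171 -0.455] elev -27.1 x [401. 476.] z [  7. 121.]
red 0 white 4
```

View pics/p2.png

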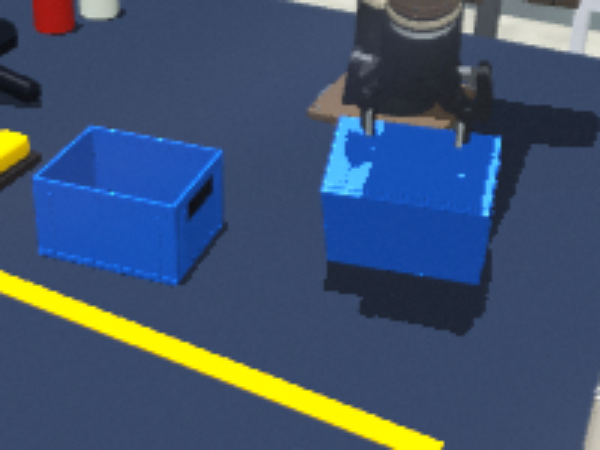

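Run:
```python
from h import *
psi=np.radians(11);c=(477.5,170.7);R=ori(psi,A,-1)
p=cmd()
plan([p]*3+arc(c,psi,65,2,29,push=0))
b=line((frame(c,psi,105,85),R),2);d=line((frame(c,psi,130,200),R),3,b[-1])
plan(b+d)
```

```text
[[0.0, 0.0, 0.0, 0.0, 0.0, 0.0], [0.0, 0.0, 0.0, 0.0, 0.0, 0.0], [0.0, 0.0, 0.0, 0.0, 0.0, 0.0], [-0.024, 0.0, -0.029, 0.0, 0.0, 0.0], [-0.037, 0.0, -0.058, 0.0, 0.0, 0.0], [-0.049, 0.0, -0.087, 0.0, 0.0, 0.0], [-0.06, 0.0, -0.117, 0.0, 0.0, 0.0], [-0.07, 0.0, -0.147, 0.0, 0.0, 0.0]]
[[-0.008, 0.0, -0.03, 0.0, 0.0, 0.0], [-0.016, 0.0, -0.061, 0.0, 0.0, 0.0], [-0.022, 0.0, -0.092, 0.0, 0.0, 0.0], [-0.027, 0.0, -0.123, 0.0, 0.0, 0.0], [-0.031, 0.001, -0.155, 0.0, 0.0, 0.0], [-0.033, 0.001, -0.186, 0.0, 0.0, 0.0], [-0.035, 0.001, -0.217, 0.0, 0.0, 0.0], [-0.035, 0.001, -0.249, 0.0, 0.0, 0.0]]
[[0.001, 0.0, -0.032, 0.0, 0.0, 0.0], [0.003, 0.0, -0.063, 0.0, 0.0, 0.0], [0.007, 0.0, -0.094, 0.0, 0.0, 0.0], [0.011, 0.0, -0.126, 0.0, 0.0, 0.0], [0.017, 0.0, -0.157, 0.0, 0.0, 0.0], [0.024, 0.0, -0.187, 0.0, 0.0, 0.0], [0.032, 0.0, -0.218, 0.0, 0.0, 0.0], [0.041, 0.0, -0.248, 0.0, 0.0, 0.0]]
[[0.01, 0.0, -0.03, 0.0, 0.0, 0.0], [0.022, 0.0, -0.059, 0.0, 0.0, 0.0], [0.034, 0.0, -0.088, 0.0, 0.0, 0.0], [0.048, 0.0, -0.117, 0.0, 0.0, 0.0], [0.063, 0.0, -0.145, 0.0, 0.0, 0.0], [0.078, 0.0, -0.172, 0.0, 0.0, 0.0], [0.095, 0.0, -0.199, 0.0, 0.0, 0.0], [0.113, 0.0, -0.225, 0.0, 0.0, 0.0]]
[[-0.037, 0.0, -0.072, 0.0, 0.0, 0.0], [-0.075, 0.0, -0.145, 0.0, 0.0, 0.0], [-0.269, 0.0, -0.119, 0.0, 0.0, 0.0], [-0.463, 0.0, -0.093, 0.0, 0.0, 0.0], [-0.658, 0.0, -0.067, 0.0, 0.0, 0.0]]
```

Request:
arm_command(targets=[[[0.0, 0.0, 0.0, 0.0, 0.0, 0.0], [0.0, 0.0, 0.0, 0.0, 0.0, 0.0], [0.0, 0.0, 0.0, 0.0, 0.0, 0.0], [-0.024, 0.0, -0.029, 0.0, 0.0, 0.0], [-0.037, 0.0, -0.058, 0.0, 0.0, 0.0], [-0.049, 0.0, -0.087, 0.0, 0.0, 0.0], [-0.06, 0.0, -0.117, 0.0, 0.0, 0.0], [-0.07, 0.0, -0.147, 0.0, 0.0, 0.0]]])

```text
time_s: 7.4
ee_pos: [423.4, 160.0, 151.9]
ee_rot: [-0.571, -0.054, 0.815, -0.08]
wrist_force: [1.2, -0.8, 7.4]
width: 0.995
```

Request:
arm_command(targets=[[[-0.008, 0.0, -0.03, 0.0, 0.0, 0.0], [-0.016, 0.0, -0.061, 0.0, 0.0, 0.0], [-0.022, 0.0, -0.092, 0.0, 0.0, 0.0], [-0.027, 0.0, -0.123, 0.0, 0.0, 0.0], [-0.031, 0.001, -0.155, 0.0, 0.0, 0.0], [-0.033, 0.001, -0.186, 0.0, 0.0, 0.0], [-0.035, 0.001, -0.217, 0.0, 0.0, 0.0], [-0.035, 0.001, -0.249, 0.0, 0.0, 0.0]]])

```text
time_s: 8.4
ee_pos: [472.4, 169.4, 140.1]
ee_rot: [-0.572, -0.054, 0.814, -0.079]
wrist_force: [3.7, 0.9, 4.8]
width: 1.004
```

Run:
```python
from h import *
st();tilt(60,280)
```

```text
8.4 [472.4 169.4 140.1] f [3.7 0.9 4.8] q [ 0.15  0.2   1.88 -0.02  1.4   1.53]
blue 1937 lo [432.  93.  39.] hi [530. 259. 162.]
plane 1748 [493. 177. 120.] [0.814 0.159 0.559] elev 34.0 x [458. 528.] z [ 81. 161.]
plane 69 [489. 179. 123.] [0.803 0.234 0.548] elev 33.2 x [452. 526.] z [ 82. 161.]
red 0 white 12
```

Following down well; continue.

Request:
arm_command(targets=[[[0.001, 0.0, -0.032, 0.0, 0.0, 0.0], [0.003, 0.0, -0.063, 0.0, 0.0, 0.0], [0.007, 0.0, -0.094, 0.0, 0.0, 0.0], [0.011, 0.0, -0.126, 0.0, 0.0, 0.0], [0.017, 0.0, -0.157, 0.0, 0.0, 0.0], [0.024, 0.0, -0.187, 0.0, 0.0, 0.0], [0.032, 0.0, -0.218, 0.0, 0.0, 0.0], [0.041, 0.0, -0.248, 0.0, 0.0, 0.0]]])

```text
time_s: 9.45
ee_pos: [515.0, 177.6, 115.1]
ee_rot: [-0.572, -0.054, 0.815, -0.08]
wrist_force: [3.6, 0.8, 0.1]
width: 0.996
```

Request:
arm_command(targets=[[[0.01, 0.0, -0.03, 0.0, 0.0, 0.0], [0.022, 0.0, -0.059, 0.0, 0.0, 0.0], [0.034, 0.0, -0.088, 0.0, 0.0, 0.0], [0.048, 0.0, -0.117, 0.0, 0.0, 0.0], [0.063, 0.0, -0.145, 0.0, 0.0, 0.0], [0.078, 0.0, -0.172, 0.0, 0.0, 0.0], [0.095, 0.0, -0.199, 0.0, 0.0, 0.0], [0.113, 0.0, -0.225, 0.0, 0.0, 0.0]]])

```text
time_s: 10.45
ee_pos: [549.0, 184.2, 78.6]
ee_rot: [-0.572, -0.054, 0.815, -0.08]
wrist_force: [3.2, 0.9, -2.1]
width: 1.0
```

Request:
arm_command(targets=[[[-0.037, 0.0, -0.072, 0.0, 0.0, 0.0], [-0.075, 0.0, -0.145, 0.0, 0.0, 0.0], [-0.269, 0.0, -0.119, 0.0, 0.0, 0.0], [-0.463, 0.0, -0.093, 0.0, 0.0, 0.0], [-0.658, 0.0, -0.067, 0.0, 0.0, 0.0]]])

```text
time_s: 11.08
ee_pos: [604.3, 195.6, 199.2]
ee_rot: [-0.57, -0.054, 0.816, -0.08]
wrist_force: [0.2, -0.4, -0.2]
width: 1.007
```

Run:
```python
from h import *
st();tilt(60,280)
for r in crates(viewer.read_camera("top")): print(r)
psi=np.radians(5.8);c=(489.5,-141.4);R=ori(psi,A,-1)
a=line((frame(c,psi,115,190),R),7)
plan(a[:4]);plan(a[4:])
d=line((frame(c,psi,96,76),R),4);b=line((frame(c,psi,73.9,76),R),3,d[-1])
plan(d+b); plan(arc(c,psi,0,20,8)+arc(c,psi,20,44,8)+arc(c,psi,44,67,8))
```

```text
11.07 [604.3 195.6 199.2] f [ 0.2 -0.4 -0.2] q [ 0.16  0.42  1.49 -0.01  1.58  1.54]
blue 2879 lo [395.  83.   6.] hi [560. 266. 102.]
plane 1540 [543. 186.  55.] [0.981 0.193 0.   ] elev 0.0 x [527. 560.] z [  6. 101.]
plane 1040 [411. 159.  60.] [ 0.981  0.191 -0.01 ] elev -0.6 x [396. 427.] z [ 18. 101.]
plane 109 [484.  91.  80.] [ 0.183 -0.983 -0.017] elev -1.0 x [432. 555.] z [ 35. 102.]
red 0 white 12
(((484.5869445800781, 134.16879272460938), (140.26004028320312, 96.769287109375), 10.623160362243652), array([[407., 169.],
       [425.,  74.],
       [562., 100.],
       [545., 195.]], dtype=float32), np.float64(98.70736933180139))
(((489.09320068359375, -141.81631469726562), (140.15638732910156, 171.87220764160156), 5.865558624267578), array([[ 411.,  -63.],
       [ 428., -234.],
       [ 568., -220.],
       [ 550.,  -49.]], dtype=float32), np.float64(98.08481685943168))
[[0.022, 0.228, 0.04, 0.002, 0.0, -0.001], [0.044, 0.456, 0.08, 0.004, 0.0, -0.001], [0.067, 0.684, 0.121, 0.006, 0.0, -0.002], [0.089, 0.912, 0.161, 0.008, 0.0, -0.003]]
[[0.018, 0.23, 0.029, 0.002, 0.0, -
[... 537 characters left out ...]
, [-0.106, 0.0, 0.187, 0.0, 0.0, 0.0], [-0.119, 0.0, 0.22, 0.0, 0.0, 0.0], [-0.13, 0.0, 0.254, 0.0, 0.0, 0.0]]
[[-0.012, 0.0, 0.042, 0.0, 0.0, 0.0], [-0.021, 0.0, 0.084, 0.0, 0.0, 0.0], [-0.028, 0.0, 0.127, 0.0, 0.0, 0.0], [-0.033, 0.0, 0.169, 0.0, 0.0, 0.0], [-0.036, 0.001, 0.213, 0.0, 0.0, 0.0], [-0.036, 0.001, 0.256, 0.0, 0.0, 0.0], [-0.034, 0.001, 0.299, 0.0, 0.0, 0.0], [-0.03, 0.001, 0.342, 0.0, 0.0, 0.0]]
[[0.006, 0.0, 0.041, 0.0, 0.0, 0.0], [0.014, 0.0, 0.081, 0.0, 0.0, 0.0], [0.024, 0.0, 0.121, 0.0, 0.0, 0.0], [0.036, 0.0, 0.161, 0.0, 0.0, 0.0], [0.05, 0.0, 0.2, 0.0, 0.0, 0.0], [0.066, 0.0, 0.238, 0.0, 0.0, 0.0], [0.084, 0.0, 0.275, 0.0, 0.0, 0.0], [0.104, 0.0, 0.311, 0.0, 0.0, 0.0]]
```

Request:
arm_command(targets=[[[0.022, 0.228, 0.04, 0.002, 0.0, -0.001], [0.044, 0.456, 0.08, 0.004, 0.0, -0.001], [0.067, 0.684, 0.121, 0.006, 0.0, -0.002], [0.089, 0.912, 0.161, 0.008, 0.0, -0.003]]])

```text
time_s: 11.68
ee_pos: [602.9, 8.4, 191.7]
ee_rot: [-0.572, -0.04, 0.818, -0.057]
wrist_force: [0.3, 0.4, 0.8]
width: 0.998
```

Request:
arm_command(targets=[[[0.018, 0.23, 0.029, 0.002, 0.0, -0.001], [0.036, 0.46, 0.057, 0.004, 0.0, -0.001], [0.054, 0.69, 0.086, 0.006, 0.0, -0.002]]])

```text
time_s: 12.05
ee_pos: [602.6, -130.8, 187.7]
ee_rot: [-0.572, -0.028, 0.818, -0.041]
wrist_force: [0.6, -0.1, -0.0]
width: 1.006
```

Request:
arm_command(targets=[[[0.142, 0.0, -0.026, 0.0, 0.0, 0.0], [0.284, 0.0, -0.052, 0.0, 0.0, 0.0], [0.426, 0.0, -0.078, 0.0, 0.0, 0.0], [0.568, -0.001, -0.104, 0.0, 0.0, 0.0], [0.581, -0.001, -0.07, 0.0, 0.0, 0.0], [0.593, 0.0, -0.035, 0.0, 0.0, 0.0], [0.606, 0.0, 0.0, 0.0, 0.0, 0.0]]])

```text
time_s: 12.92
ee_pos: [563.4, -134.7, 76.6]
ee_rot: [-0.575, -0.027, 0.817, -0.042]
wrist_force: [0.7, -0.7, 0.5]
width: 0.998
```

Request:
arm_command(targets=[[[-0.021, 0.0, 0.029, 0.0, 0.0, 0.0], [-0.041, 0.0, 0.059, 0.0, 0.0, 0.0], [-0.059, 0.0, 0.09, 0.0, 0.0, 0.0], [-0.076, 0.0, 0.121, 0.0, 0.0, 0.0], [-0.092, 0.0, 0.154, 0.0, 0.0, 0.0], [-0.106, 0.0, 0.187, 0.0, 0.0, 0.0], [-0.119, 0.0, 0.22, 0.0, 0.0, 0.0], [-0.13, 0.0, 0.254, 0.0, 0.0, 0.0]]])

```text
time_s: 13.92
ee_pos: [524.6, -138.3, 117.8]
ee_rot: [-0.575, -0.027, 0.817, -0.042]
wrist_force: [5.1, 1.1, 2.1]
width: 0.998
```

Run:
```python
from h import *
st();tilt(-250,-30)
```

```text
13.93 [ 524.6 -138.3  117.8] f [5.1 1.1 2.1] q [-0.37  0.3   1.8  -0.16  1.34  1.16]
blue 1977 lo [ 387. -229.   22.] hi [556. -52. 139.]
plane 1282 [ 535. -134.   90.] [0.945 0.099 0.311] elev 18.1 x [514. 554.] z [ 46. 137.]
plane 362 [462. -59.  70.] [ 0.102 -0.995 -0.005] elev -0.3 x [390. 525.] z [ 15. 130.]
plane 159 [ 397. -154.   84.] [0.955 0.101 0.279] elev 16.2 x [385. 408.] z [71. 98.]
red 0 white 18
```

Request:
arm_command(targets=[[[-0.012, 0.0, 0.042, 0.0, 0.0, 0.0], [-0.021, 0.0, 0.084, 0.0, 0.0, 0.0], [-0.028, 0.0, 0.127, 0.0, 0.0, 0.0], [-0.033, 0.0, 0.169, 0.0, 0.0, 0.0], [-0.036, 0.001, 0.213, 0.0, 0.0, 0.0], [-0.036, 0.001, 0.256, 0.0, 0.0, 0.0], [-0.034, 0.001, 0.299, 0.0, 0.0, 0.0], [-0.03, 0.001, 0.342, 0.0, 0.0, 0.0]]])

```text
time_s: 14.98
ee_pos: [462.7, -144.7, 147.9]
ee_rot: [-0.575, -0.027, 0.817, -0.042]
wrist_force: [5.0, 1.3, 7.4]
width: 0.996
```

Request:
arm_command(targets=[[[0.006, 0.0, 0.041, 0.0, 0.0, 0.0], [0.014, 0.0, 0.081, 0.0, 0.0, 0.0], [0.024, 0.0, 0.121, 0.0, 0.0, 0.0], [0.036, 0.0, 0.161, 0.0, 0.0, 0.0], [0.05, 0.0, 0.2, 0.0, 0.0, 0.0], [0.066, 0.0, 0.238, 0.0, 0.0, 0.0], [0.084, 0.0, 0.275, 0.0, 0.0, 0.0], [0.104, 0.0, 0.311, 0.0, 0.0, 0.0]]])

```text
time_s: 15.98
ee_pos: [396.1, -151.5, 151.3]
ee_rot: [-0.572, -0.027, 0.819, -0.041]
wrist_force: [-2.7, 2.8, 19.3]
width: 0.998
```

Run:
```python
from h import *
st();c,P=tilt(-250,-30)
cv2.imwrite("pics/p3.png",cv2.resize(c["pixels"][120:270,230:430],None,fx=3,fy=3)[:,:,::-1])
psi=np.radians(5.8);cc=(489.5,-141.4);R=ori(psi,A,-1)
p=cmd()
plan([p]*3+arc(cc,psi,67,2,29,push=0))
b=line((frame(cc,psi,105,85),R),2);d=line((frame(cc,psi,125,210),R),3,b[-1])
plan(b+d)
```

```text
15.97 [ 396.1 -151.5  151.3] f [-2.7  2.8 19.3] q [-0.49  0.01  2.08 -0.2   1.36  1.05]
blue 1738 lo [ 347. -230.    8.] hi [482. -60. 169.]
plane 1051 [ 437. -143.  147.] [0.44  0.05  0.897] elev 63.7 x [389. 481.] z [124. 169.]
plane 344 [405. -65.  84.] [ 0.087 -0.996  0.007] elev 0.4 x [339. 460.] z [ 14. 151.]
plane 289 [ 450. -149.   68.] [ 0.899  0.092 -0.429] elev -25.4 x [416. 481.] z [  5. 129.]
red 149 white 397
[[0.0, 0.0, 0.0, 0.0, 0.0, 0.0], [0.0, 0.0, 0.0, 0.0, 0.0, 0.0], [0.0, 0.0, 0.0, 0.0, 0.0, 0.0], [-0.026, 0.0, -0.029, 0.0, 0.0, 0.0], [-0.04, 0.0, -0.058, 0.0, 0.0, 0.0], [-0.053, 0.0, -0.088, 0.0, 0.0, 0.0], [-0.065, 0.0, -0.118, 0.0, 0.0, 0.0], [-0.076, 0.0, -0.149, 0.0, 0.0, 0.0]]
[[-0.01, 0.0, -0.031, 0.0, 0.0, 0.0], [-0.018, 0.0, -0.062, 0.0, 0.0, 0.0], [-0.026, 0.0, -0.094, 0.0, 0.0, 0.0], [-0.032, 0.0, -0.126, 0.0, 0.0, 0.0], [-0.036, 0.0, -0.158, 0.0, 0.0, 0.0], [-0.04, 0.0, -0.191, 0.0, 0.0, 0.0], [-0.042, 0.0, -0.223, 0.0, 0.0, 0.0], [-0.043, 0.0, -0.256, 0.0, 0.0, 0.0]]
[[0.001, 0.0, -0.032, 0.0, 0.0, 0.0], [0.002, 0.0, -0.065, 0.0, 0.0, 0.0], [0.005, -0.001, -0.097, 0.0, 0.0, 0.0], [0.009, -0.001, -0.129, 0.0, 0.0, 0.0], [0.015, -0.001, -0.162, 0.0, 0.0, 0.0], [0.021, -0.001, -0.193, 0.0, 0.0, 0.0], [0.029, -0.001, -0.225, 0.0, 0.0, 0.0], [0.039, -0.001, -0.256, 0.0, 0.0, 0.0]]
[[0.01, 0.0, -0.031, 0.0, 0.0, 0.0], [0.022, 0.0, -0.061, 0.0, 0.0, 0.0], [0.034, 0.0, -0.091, 0.0, 0.0, 0.0], [0.048, 0.0, -0.121, 0.0, 0.0, 0.0], [0.063, 0.0, -0.15, 0.0, 0.0, 0.0], [0.079, 0.0, -0.178, 0.0, 0.0, 0.0], [0.097, 0.0, -0.206, 0.0, 0.0, 0.0], [0.115, 0.0, -0.232, 0.0, 0.0, 0.0]]
[[-0.037, 0.0, -0.073, 0.0, 0.0, 0.0], [-0.074, -0.001, -0.145, 0.0, 0.0, 0.0], [-0.282, -0.001, -0.106, 0.0, 0.0, 0.0], [-0.489, 0.0, -0.067, 0.0, 0.0, 0.0], [-0.696, 0.0, -0.027, 0.0, 0.0, 0.0]]
```

View pics/p3.png

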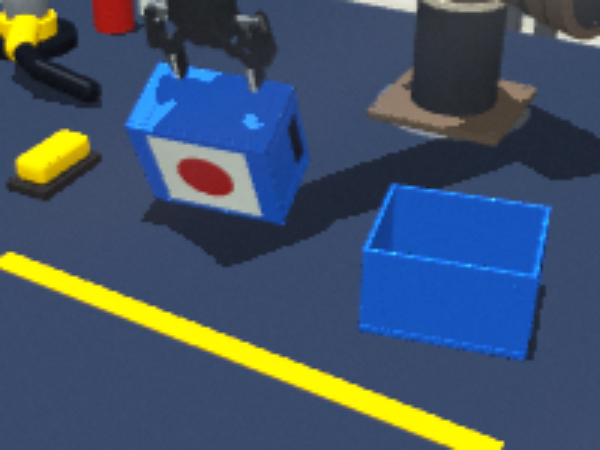

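The right crate shows the stamp (red disc at about (205,178) in the crop); the left crate stands, at about (455,270). I hold the pose briefly, then let the crate down.

Request:
arm_command(targets=[[[0.0, 0.0, 0.0, 0.0, 0.0, 0.0], [0.0, 0.0, 0.0, 0.0, 0.0, 0.0], [0.0, 0.0, 0.0, 0.0, 0.0, 0.0], [-0.026, 0.0, -0.029, 0.0, 0.0, 0.0], [-0.04, 0.0, -0.058, 0.0, 0.0, 0.0], [-0.053, 0.0, -0.088, 0.0, 0.0, 0.0], [-0.065, 0.0, -0.118, 0.0, 0.0, 0.0], [-0.076, 0.0, -0.149, 0.0, 0.0, 0.0]]])

```text
time_s: 17.02
ee_pos: [429.8, -147.9, 153.1]
ee_rot: [-0.573, -0.027, 0.818, -0.042]
wrist_force: [1.2, 0.9, 6.9]
width: 0.998
```

Request:
arm_command(targets=[[[-0.01, 0.0, -0.031, 0.0, 0.0, 0.0], [-0.018, 0.0, -0.062, 0.0, 0.0, 0.0], [-0.026, 0.0, -0.094, 0.0, 0.0, 0.0], [-0.032, 0.0, -0.126, 0.0, 0.0, 0.0], [-0.036, 0.0, -0.158, 0.0, 0.0, 0.0], [-0.04, 0.0, -0.191, 0.0, 0.0, 0.0], [-0.042, 0.0, -0.223, 0.0, 0.0, 0.0], [-0.043, 0.0, -0.256, 0.0, 0.0, 0.0]]])

```text
time_s: 18.02
ee_pos: [481.4, -142.6, 142.0]
ee_rot: [-0.574, -0.027, 0.817, -0.042]
wrist_force: [4.3, 0.5, 4.1]
width: 1.0
```

Request:
arm_command(targets=[[[0.001, 0.0, -0.032, 0.0, 0.0, 0.0], [0.002, 0.0, -0.065, 0.0, 0.0, 0.0], [0.005, -0.001, -0.097, 0.0, 0.0, 0.0], [0.009, -0.001, -0.129, 0.0, 0.0, 0.0], [0.015, -0.001, -0.162, 0.0, 0.0, 0.0], [0.021, -0.001, -0.193, 0.0, 0.0, 0.0], [0.029, -0.001, -0.225, 0.0, 0.0, 0.0], [0.039, -0.001, -0.256, 0.0, 0.0, 0.0]]])

```text
time_s: 19.02
ee_pos: [526.2, -137.8, 116.7]
ee_rot: [-0.574, -0.027, 0.817, -0.041]
wrist_force: [2.3, -2.5, -0.3]
width: 1.0
```

Request:
arm_command(targets=[[[0.01, 0.0, -0.031, 0.0, 0.0, 0.0], [0.022, 0.0, -0.061, 0.0, 0.0, 0.0], [0.034, 0.0, -0.091, 0.0, 0.0, 0.0], [0.048, 0.0, -0.121, 0.0, 0.0, 0.0], [0.063, 0.0, -0.15, 0.0, 0.0, 0.0], [0.079, 0.0, -0.178, 0.0, 0.0, 0.0], [0.097, 0.0, -0.206, 0.0, 0.0, 0.0], [0.115, 0.0, -0.232, 0.0, 0.0, 0.0]]])

```text
time_s: 20.02
ee_pos: [561.8, -134.2, 79.5]
ee_rot: [-0.574, -0.027, 0.818, -0.041]
wrist_force: [0.3, -0.5, 0.3]
width: 0.998
```

Request:
arm_command(targets=[[[-0.037, 0.0, -0.073, 0.0, 0.0, 0.0], [-0.074, -0.001, -0.145, 0.0, 0.0, 0.0], [-0.282, -0.001, -0.106, 0.0, 0.0, 0.0], [-0.489, 0.0, -0.067, 0.0, 0.0, 0.0], [-0.696, 0.0, -0.027, 0.0, 0.0, 0.0]]])

```text
time_s: 20.65
ee_pos: [613.0, -128.8, 210.1]
ee_rot: [-0.573, -0.027, 0.818, -0.041]
wrist_force: [0.9, 0.1, 0.3]
width: 1.0
```

Run:
```python
from h import *
st();tilt(-250,-30)
```

```text
20.65 [ 613.  -128.8  210.1] f [0.9 0.1 0.3] q [-0.31  0.39  1.52 -0.14  1.56  1.18]
blue 2520 lo [ 413. -228.    6.] hi [566. -50. 102.]
plane 1155 [ 556. -132.   55.] [0.995 0.097 0.001] elev 0.1 x [547. 565.] z [  6. 101.]
plane 665 [ 423. -157.   65.] [ 0.993  0.113 -0.018] elev -1.1 x [412. 433.] z [ 19. 102.]
plane 356 [483. -57.  54.] [ 0.103 -0.995 -0.009] elev -0.5 x [418. 542.] z [  6. 102.]
red 0 white 2
```

Run:
```python
from h import *
psi=np.radians(5.6);c=(486.6,-141.7);R=ori(psi,-A,-1)
a=line((frame(c,psi,35,200),R),4);b=line((frame(c,psi,35,32),R),4,a[-1])
plan(a+b)
b=line((frame(c,psi,57,32),R),3);d=line((frame(c,psi,211,32),R),20,b[-1])
plan(b+d)
```

```text
[[0.051, 0.0, 0.105, 0.0, 0.028, 0.0], [0.102, 0.001, 0.21, 0.0, 0.055, 0.0], [0.153, 0.001, 0.315, 0.0, 0.083, 0.0], [0.205, 0.001, 0.42, 0.0, 0.111, 0.0], [0.402, 0.001, 0.349, 0.0, 0.111, 0.0], [0.6, 0.001, 0.277, 0.0, 0.111, 0.0], [0.797, 0.001, 0.206, 0.0, 0.111, 0.0], [0.995, 0.0, 0.134, 0.0, 0.111, 0.0]]
[[0.012, 0.0, -0.034, 0.0, 0.0, 0.0], [0.025, 0.0, -0.069, 0.0, 0.0, 0.0], [0.037, 0.001, -0.103, 0.0, 0.0, 0.0], [0.05, 0.001, -0.139, 0.0, 0.0, 0.0], [0.064, 0.001, -0.175, 0.0, 0.0, 0.0], [0.077, 0.001, -0.212, 0.0, 0.0, 0.0], [0.09, 0.001, -0.248, 0.0, 0.0, 0.0], [0.103, 0.001, -0.284, 0.0, 0.0, 0.0]]
[[0.014, 0.0, -0.036, 0.0, 0.0, 0.0], [0.027, 0.0, -0.072, 0.0, 0.0, 0.0], [0.04, 0.0, -0.108, 0.0, 0.0, 0.0], [0.053, 0.0, -0.145, 0.0, 0.0, 0.0], [0.066, 0.0, -0.181, 0.0, 0.0, 0.0], [0.08, 0.0, -0.217, 0.0, 0.0, 0.0], [0.093, 0.0, -0.253, 0.0, 0.0, 0.0], [0.106, 0.0, -0.289, 0.0, 0.0, 0.0]]
[[0.013, 0.001, -0.036, 0.0, 0.0, 0.0], [0.027, 0.001, -0.072, 0.0, 0.0, 0.0], [0.04, 0.001, -0.109, 0.0, 0.0, 0.0], [0.053, 0.001, -0.145, 0.0, 0.0, 0.0], [0.066, 0.001, -0.181, 0.0, 0.0, 0.0], [0.08, 0.001, -0.217, 0.0, 0.0, 0.0], [0.093, 0.001, -0.253, 0.0, 0.0, 0.0]]
```

Request:
arm_command(targets=[[[0.051, 0.0, 0.105, 0.0, 0.028, 0.0], [0.102, 0.001, 0.21, 0.0, 0.055, 0.0], [0.153, 0.001, 0.315, 0.0, 0.083, 0.0], [0.205, 0.001, 0.42, 0.0, 0.111, 0.0], [0.205, 0.001, 0.42, 0.0, 0.111, 0.0], [0.468, 0.001, 0.325, 0.0, 0.111, 0.0], [0.732, 0.001, 0.23, 0.0, 0.111, 0.0], [0.995, 0.0, 0.134, 0.0, 0.111, 0.0]]])

```text
time_s: 21.7
ee_pos: [522.8, -139.1, 30.4]
ee_rot: [0.819, 0.04, -0.572, 0.03]
wrist_force: [-0.3, -1.1, 0.2]
width: 1.0
```

Run:
```python
from h import *
st();print(cmd()[0])
c,P=tilt(-250,-30)
cv2.imwrite("pics/p4.png",cv2.resize(c["pixels"][120:270,230:430],None,fx=3,fy=3)[:,:,::-1])
```

```text
21.7 [ 522.8 -139.1   30.4] f [-0.3 -1.1  0.2] q [-0.54  0.13  2.22  0.4   0.54  0.6 ]
[ 696.55758624 -121.1326842    31.94231253]
blue 1943 lo [ 414. -227.    5.] hi [566. -50. 103.]
plane 1159 [ 556. -132.   55.] [0.995 0.103 0.002] elev 0.1 x [547. 566.] z [  6. 101.]
plane 362 [481. -57.  55.] [ 0.101 -0.995 -0.012] elev -0.7 x [412. 541.] z [  6. 101.]
plane 242 [ 423. -159.   52.] [ 0.994  0.109 -0.007] elev -0.4 x [413. 432.] z [ 18. 100.]
red 0 white 92
```

View pics/p4.png

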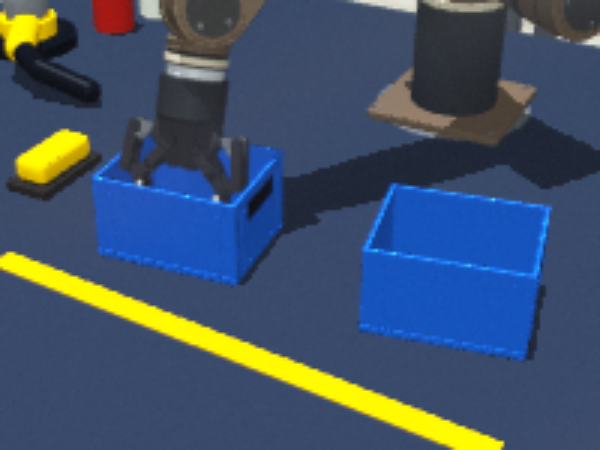

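Both fingers are inside the stamped crate (tips at about (138,182) and (220,200) in the crop) and nothing is touched. Next I push towards the line.

Request:
arm_command(targets=[[[0.012, 0.0, -0.034, 0.0, 0.0, 0.0], [0.025, 0.0, -0.069, 0.0, 0.0, 0.0], [0.037, 0.001, -0.103, 0.0, 0.0, 0.0], [0.05, 0.001, -0.139, 0.0, 0.0, 0.0], [0.064, 0.001, -0.175, 0.0, 0.0, 0.0], [0.077, 0.001, -0.212, 0.0, 0.0, 0.0], [0.09, 0.001, -0.248, 0.0, 0.0, 0.0], [0.103, 0.001, -0.284, 0.0, 0.0, 0.0]]])

```text
time_s: 22.75
ee_pos: [581.7, -132.9, 32.8]
ee_rot: [0.818, 0.041, -0.572, 0.03]
wrist_force: [-10.1, -0.9, 6.9]
width: 1.0
```

Run:
```python
from h import *
st();tilt(-250,-30,400,800)
```

```text
22.75 [ 581.7 -132.9   32.8] f [-10.1  -0.9   6.9] q [-0.47  0.23  2.09  0.36  0.55  0.72]
blue 1971 lo [ 447. -221.    5.] hi [600. -46. 103.]
plane 1206 [ 590. -127.   55.] [ 0.995  0.103 -0.001] elev -0.1 x [581. 600.] z [  6. 101.]
plane 392 [514. -53.  54.] [ 0.104 -0.995 -0.012] elev -0.7 x [447. 575.] z [  7. 102.]
plane 234 [ 455. -135.   62.] [ 0.993  0.116 -0.01 ] elev -0.6 x [447. 467.] z [ 15. 102.]
red 0 white 94
```

Request:
arm_command(targets=[[[0.014, 0.0, -0.036, 0.0, 0.0, 0.0], [0.027, 0.0, -0.072, 0.0, 0.0, 0.0], [0.04, 0.0, -0.108, 0.0, 0.0, 0.0], [0.053, 0.0, -0.145, 0.0, 0.0, 0.0], [0.066, 0.0, -0.181, 0.0, 0.0, 0.0], [0.08, 0.0, -0.217, 0.0, 0.0, 0.0], [0.093, 0.0, -0.253, 0.0, 0.0, 0.0], [0.106, 0.0, -0.289, 0.0, 0.0, 0.0]]])

```text
time_s: 23.8
ee_pos: [642.7, -126.7, 32.4]
ee_rot: [0.818, 0.04, -0.573, 0.03]
wrist_force: [-8.9, -0.2, 5.7]
width: 1.0
```

Request:
arm_command(targets=[[[0.013, 0.001, -0.036, 0.0, 0.0, 0.0], [0.027, 0.001, -0.072, 0.0, 0.0, 0.0], [0.04, 0.001, -0.109, 0.0, 0.0, 0.0], [0.053, 0.001, -0.145, 0.0, 0.0, 0.0], [0.066, 0.001, -0.181, 0.0, 0.0, 0.0], [0.08, 0.001, -0.217, 0.0, 0.0, 0.0], [0.093, 0.001, -0.253, 0.0, 0.0, 0.0]]])

```text
time_s: 24.68
ee_pos: [696.3, -121.5, 32.4]
ee_rot: [0.818, 0.04, -0.573, 0.03]
wrist_force: [-7.1, -0.9, 5.9]
width: 0.997
```

Run:
```python
from h import *
st();tilt(-250,-30,450,800)
p,R=cmd();psi=np.radians(5.6)
a=line((p-25*np.array([np.cos(psi),np.sin(psi),0]),R),3)
b=line((a[-1][0]+[0,0,170],R),4,a[-1])
plan(a+b)
```

```text
24.68 [ 696.3 -121.5   32.4] f [-7.1 -0.9  5.9] q [-0.37  0.43  1.82  0.28  0.59  0.89]
blue 2291 lo [ 562. -211.    6.] hi [714. -34. 105.]
plane 1363 [ 705. -116.   55.] [0.995 0.1   0.004] elev 0.2 x [696. 714.] z [  7. 101.]
plane 492 [630. -41.  54.] [ 0.103 -0.995 -0.008] elev -0.5 x [562. 690.] z [  6. 102.]
plane 263 [ 569. -114.   67.] [ 0.994  0.112 -0.006] elev -0.3 x [562. 582.] z [ 11. 101.]
red 0 white 128
[[-0.014, 0.0, 0.039, 0.0, 0.0, 0.0], [-0.029, 0.0, 0.078, 0.0, 0.0, 0.0], [-0.043, 0.0, 0.117, 0.0, 0.0, 0.0], [-0.243, 0.0, 0.044, 0.0, 0.0, 0.0], [-0.442, 0.0, -0.029, 0.0, 0.0, 0.0], [-0.642, 0.0, -0.102, 0.0, 0.0, 0.0], [-0.841, 0.0, -0.175, 0.0, 0.0, 0.0]]
```

Request:
arm_command(targets=[[[-0.014, 0.0, 0.039, 0.0, 0.0, 0.0], [-0.029, 0.0, 0.078, 0.0, 0.0, 0.0], [-0.043, 0.0, 0.117, 0.0, 0.0, 0.0], [-0.243, 0.0, 0.044, 0.0, 0.0, 0.0], [-0.442, 0.0, -0.029, 0.0, 0.0, 0.0], [-0.642, 0.0, -0.102, 0.0, 0.0, 0.0], [-0.841, 0.0, -0.175, 0.0, 0.0, 0.0]]])

```text
time_s: 25.6
ee_pos: [671.1, -123.6, 202.4]
ee_rot: [0.819, 0.04, -0.572, 0.03]
wrist_force: [0.9, -1.0, 0.4]
width: 1.001
```

Run:
```python
from h import *
st();tilt(-250,-30,450,800)
p,R=cmd();plan(line((np.array([400,-400,260.]),R),7),4)
```

```text
25.6 [ 671.1 -123.6  202.4] f [ 0.9 -1.   0.4] q [-0.39  0.16  1.81  0.21  0.87  0.97]
blue 3095 lo [ 565. -212.    6.] hi [715. -35. 102.]
plane 1354 [ 706. -115.   55.] [0.995 0.102 0.001] elev 0.1 x [697. 715.] z [  6. 101.]
plane 893 [ 573. -144.   61.] [ 0.994  0.106 -0.004] elev -0.2 x [564. 582.] z [ 11. 102.]
plane 460 [633. -41.  54.] [ 0.102 -0.995 -0.008] elev -0.5 x [569. 691.] z [  6. 102.]
red 0 white 39
[[-0.112, 0.177, 0.186, 0.0, 0.0, 0.0], [-0.224, 0.355, 0.371, 0.0, 0.0, 0.0], [-0.336, 0.532, 0.557, 0.0, 0.0, 0.0], [-0.448, 0.709, 0.742, 0.0, 0.0, 0.0]]
[[-0.112, 0.178, 0.186, 0.0, 0.0, 0.0], [-0.224, 0.355, 0.371, 0.0, 0.0, 0.0], [-0.335, 0.532, 0.557, 0.0, 0.0, 0.0]]
```

Clear of the crate. I move the arm aside so the top camera has an unobstructed view for the final check.

Request:
arm_command(targets=[[[-0.112, 0.177, 0.186, 0.0, 0.0, 0.0], [-0.224, 0.355, 0.371, 0.0, 0.0, 0.0], [-0.336, 0.532, 0.557, 0.0, 0.0, 0.0], [-0.448, 0.709, 0.742, 0.0, 0.0, 0.0]]])

```text
time_s: 26.15
ee_pos: [514.8, -282.2, 234.6]
ee_rot: [0.819, 0.04, -0.572, 0.03]
wrist_force: [-0.2, -0.7, 0.4]
width: 1.001
```

Request:
arm_command(targets=[[[-0.112, 0.178, 0.186, 0.0, 0.0, 0.0], [-0.224, 0.355, 0.371, 0.0, 0.0, 0.0], [-0.335, 0.532, 0.557, 0.0, 0.0, 0.0]]])

```text
time_s: 26.52
ee_pos: [398.3, -400.7, 259.5]
ee_rot: [0.819, 0.039, -0.572, 0.03]
wrist_force: [1.0, -0.8, 1.0]
width: 1.001
```

Run:
```python
from h import *
st();c=viewer.read_camera("top");cv2.imwrite("pics/p5.png",c["pixels"][:,:,::-1])
for r in crates(c):
    (x,y)=r[0][0];print(r[0],"line x,y",np.array([[.9971,-.0757],[.0757,.9971]])@[x-647.8,y+13.8])
```

```text
26.52 [ 398.3 -400.7  259.5] f [ 1.  -0.8  1. ] q [-1.11 -0.08  1.95  0.36  1.17  0.23]
((477.3480529785156, 171.04290771484375), (140.3360137939453, 171.25270080566406), 11.213191032409668) line x,y [-183.95024449  171.40365089]
((638.7282104492188, -126.41445922851562), (140.5839385986328, 170.74281311035156), 5.689436912536621) line x,y [  -0.5205668  -112.97461177]
```

View pics/p5.png

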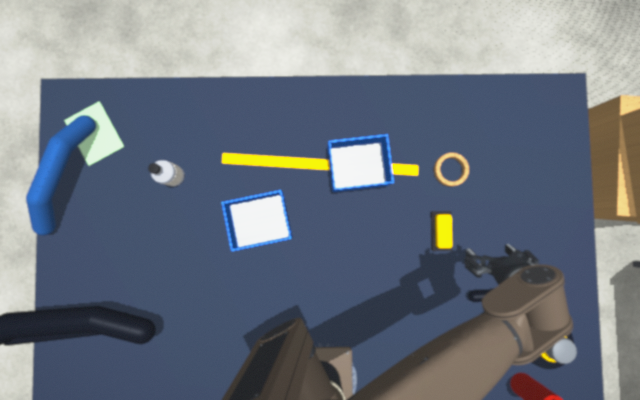

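The stamped crate stands on the line at about (360,163). The left crate (257,220), can (166,173), tape roll (452,169) and sanding block (443,231) are where they started. I hand the job in.

```bash
python3 -c "
from rig import robot
print(robot.finish_job())"
```

```text
the job is handed in; nothing more can be done
None
```

I handed the job in at about 26.5 s of the 72 s allowed; the robot reports no verdict.

- **Left crate:** I tipped it towards the robot to about 63° and held it there. Its underside was plain blue, so it is not stamped. I let it back down onto its base.
- **Right crate:** I tipped it to about 64°, and the front camera showed the white square with the red disc. I let it down upright.
- **Push:** With the fingertips inside the right-hand crate, against its far wall below half height, I slid it upright to the dispatch line.

**Last top-camera check:**
- The stamped crate's middle is about 0.5 mm from the line's centreline and 113 mm along it.
- The left crate is within 1 mm of where it started.
- The can, tape roll and sanding block are at the same pixels as at the start.
- The arm is clear of everything.

Both tips came out 1 to 3° under the commanded 65° and 67°, still above the required 56°. The front camera put the stamped crate's middle about 4 mm short of the line's centreline just before I withdrew the fingers. That is consistent with the top camera, and nothing else failed or disagreed.

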